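Put the UV torch back in its spring clip

ROBOT

A 7-joint arm with a two-finger parallel gripper is mounted at the origin on the work surface. World frame = base frame: x ahead of the robot, y to its left, z up, the work surface at z = 0. Lengths are in m, angles in rad, forces in N, time in s.
With the tool pointing down it reaches from about 0.4 to 0.875 m from the base axis. Payload 19.3 kg.
Tool frame: the origin (TCP) lies where the fingers leave the gripper's body, on its centre line; the fingertips stand bot.tip_reach ahead of it and the grasp point (between the pads) lies 54 mm ahead of it (bot.tip_reach is the distance from the TCP to the fingertips, in m); z points along the fingers, y is the line along which they close (so a half turn about z gives the same grasp; the last joint's range is limited). The gripper opens to 85 mm and grips with 20 to 120 N. Pads are 22 mm wide; open, the fingers measure 114 mm over their backs; the gripper's body (76 mm by 85 mm) begins 54 mm behind the grasp point. The pads swing forward as they close: fully open they stand 13 mm farther back than shut.
Start: joints at [-1.205, 0.521, -0.036, 1.599, 0.021, 1.021, -0.113], TCP at [0.264, 0.567, 0.304] pointing down, gripper open.
Joint ranges: [-2.91, 2.91], [-0.3, 2.13], [-1.5, 1.42], [0.17, 2.43], [-1.26, 4.41], [0.16, 1.93], [-2.52, 2.52]. Speed limits (rad/s): [1.89, 1.89, 2.39, 2.39, 3.01, 3.01, 3.01].

INTERFACE

Orientations are given as [roll, pitch, yaw] about the fixed x, y, z axes, in that order (R = Rz(yaw) Ry(pitch) Rx(roll)).
In Python, from workcell import bot gives the robot as it stands. The module is installed in compiled form; this text tells all that it offers.
- The arm moves only by the shell command python3 -m jog 'ROWS' [FORCE]. ROWS is JSON, a list that holds one entry, the list of rows, each a list of 7 numbers: the shift along the tool's x, y, z in mm, then the turn, a rotation vector about the tool's x, y, z in rad, then the opening, from 0 (shut) to 1 (fully open). In form: [[[tx, ty, tz, wx, wy, wz, fingers], ...]]. A call has 1 to 5 rows; each row shifts and turns the commanded pose from where the row before left it, along the tool's axes as they then stand; what a row does not reach is not made up. A row lasts 1/10 s, in which the tool goes at most 50 mm and 8.59 degrees, less where a joint would pass 70% of its speed; a pose out of reach is approached as far as the arm can. A call is refused whole if a number of a shift passes 50 or a number of a turn 0.15, either way. A call with a gripper value outside its range is refused whole. The fingers move at their own pace and stop on an object; FORCE is the grip in N (left out, the last holds). Time passes only in rows, so rows that do not move let the fingers close. It gives the time, the measured TCP pose, the force, the opening and the grip force at its end, in the units of the state.
- bot.observe(): the state, without advancing time (a new reading comes with each control period).
- bot.grab_frame(name): name is "scene" or "top" or "wrist"; returns a dict with "img" (384x512x3 uint8, red, green, blue), "intrinsics" (3x3 intrinsics, pixels), "R" (3x3) and "t" (3): a world point X has camera coordinates R X + t; the wrist camera has in their place "tool_from_camera" (4x4, takes a point from camera to tool coordinates, whose origin is the TCP and whose axes are the flange's). Camera axes: x right, y down, z forward; pixel columns grow to the right and rows downward; lengths in m; the calibration is good to about 2 mm. A picture is of the moment at which its call begins: read the wrist's pose just before it. There is no depth.
- bot.job_done(): hands the job in; it is judged then, once.
Trained networks look in a picture, given as the dict that the camera call returned (one of the last four; its "shot" number tells which), for a name from the list of things; names that differ only in an ending like _2 or _b are one class to them, and where a whole thing is asked for, a point or a joint stands for the part that bears it (a point fixed in the world has none). Each returns a list of dicts, best first, with "conf" (0 to 1); they miss things now and then, are a little off and sometimes report something else, mostly with a low value. They report only what shows in the picture. A call takes as long as a camera call. They do not tell look-alikes from the thing itself.
- bot.trace(query, picture): "region" (384x512 bool, what is visible of it).
- bot.spot_point(query, picture): "xyz" ([x, y, z] in m, in world coordinates, good to about 4 mm: a listed point, or the origin of a listed thing).
The state is a dict: "clock": time; "qpos": joint angles; "qd": joint speeds; "joint_efforts": joint torques, N m; "position": TCP position; "tool_rot": TCP orientation; "force": force on the tool from outside, world axes, zero at the start; "moment": the same for the moment, N m; "grip_width": finger opening in m; "finger_force": force on a finger pad.
Only numpy, scipy, OpenCV 4.12 (cv2) and the standard library are available. Lean on these libraries where they do the work, as an engineer would, in place of code of your own. Each camera call takes 0.05 s, during which the arm holds its last target. There are 200 camera calls.

TASK

The scorpion count is done, so put the UV torch, the black one with the violet head, away in its bench clip: lift it off the wooden rest, lay it over the clip's mouth along the fork and press it straight down past the orange sprung jaw until it sits fully home with the jaw closed over it, then let go. Press it in with the gripper rather than dropping it in, and leave the yellow-headed torch where it lies.

Things in the scene. Friction and masses are not known exactly. Their poses are not given: they have to be found in the camera images.
- uv_torch: Black round rod, 24 mm diameter, 170 mm long, 0.13 kg; violet head (38 mm) at its +x end. Origin: mid-length on the axis (centre of mass); x along the rod, level; may be rolled. Lies 44 mm up in one of 3 bays, 75 mm apart, of a wooden rest (left or right of the robot), on V supports 55 mm either side of mid-bay: the middle 80 mm is free all round, down to the 8 mm base board.
- work_torch: The other torch, to be left alone: same size and black body, but yellow head. Origin and axes as for the UV torch; in another bay of the same rest. The third bay holds a clear tube of the same size with a blue stopper.
- seat (a point): Fixed clip; this point, 44 mm above the table, is where the seated rod's mid-axis belongs. x along the fork (rod along it, either way round), z up, y to the jaw. Two forks 16 mm long at x = -55 and +55 mm; between them free for fingers down to a 10 mm base plate and the hinge bar. V saddles; fixed grey prong at y = -15 mm, flaring to -24 mm at 85 mm above the table. Mouth 39 mm wide at the top.
- jaw (a joint): Orange sprung jaw, an arm in each fork: 0 rad closed, grows as it swings out (to seat's +y), up to 0.7. Hinge bar along x, 6 mm thick, at y = +19 mm, 16 mm above the table. Its lip slopes from y = +15 mm, 86 mm above the table, in to y = +5 mm, 58 mm up. A rod pushed down (a few N, under 10) swings it out about 0.15 rad; it snaps back over the seated rod, 3 mm play.
Not all that is in view belongs to the job. Leave any green or turquoise look-alike of the uv_torch alone.

How it is judged:
On the way:
1. the gripper presses the UV torch into the clip's mouth and the jaw is swung aside by it (value of joint jaw above 0.06 rad and distance between uv_torch and seat below 0.05 m and contact force between the fingers and uv_torch above 0.5 N), for 0.05 s.
At the end, for the whole second after the job is handed in: The UV torch lies at rest in the clip, its middle within 20 mm of the seat along the fork and within 10 mm across and in height, along the fork within 10 degrees (either way round), with the jaw closed over it (below 0.06 rad); the yellow-headed torch is within 30 mm of where it started (x of uv_torch in the frame of seat between -0.02 and 0.02 m and y of uv_torch in the frame of seat between -0.01 and 0.01 m and z of uv_torch in the frame of seat between -0.01 and 0.01 m and angle between the x axis of uv_torch and the x axis of seat, either way round below 0.18 rad and value of joint jaw below 0.06 rad and linear speed of uv_torch below 0.02 m/s and distance of work_torch from where it was at the start of the episode below 0.03 m); the robot touches nothing.
It fails at once if the yellow-headed torch is moved by more than 50 mm (distance of work_torch from where it was at the start of the episode above 0.05 m).
It also fails if it takes over 42 s, if anything falls off the work surface, if the arm or the gripper's body presses on something with over 40 N, if the wrist force passes 120 N, or if a joint passes its speed limit or range.

## Working session

There is one attempt and no reset: what is moved stays moved. The work goes in short steps, Python scripts to look and compute and a shell command to move; the robot and the scene stay as the last step left them, time stands still between calls to the robot, and variables do not carry over. Pictures are saved under pics/ and viewed, at most 10 in all, crops included, and the job is handed in when it is done.

```bash
mkdir -p pics; python3 - <<'E'
from workcell import bot
import cv2,numpy as np
o=bot.observe();print({k:np.round(v,3) for k,v in o.items()},bot.tip_reach)
ims=[]
for n in("scene","top"):
    p=bot.grab_frame(n);ims.append(p["img"]);print(n,np.round(p["intrinsics"],1).tolist(),np.round(p["R"],3).tolist(),np.round(p["t"],3).tolist())
    for q in("uv_torch","work_torch","seat"):
        for d in bot.spot_point(q,p)[:4]:
            X=np.array(d["xyz"]);c=p["R"]@X+p["t"];u=p["intrinsics"]@c;print(q,round(d["conf"],2),X.round(3),(u[:2]/u[2]).round())
    cv2.imwrite(f"pics/{n}0.png",cv2.resize(p["img"][:,:,::-1],(800,600)))
E
```

```text
{'clock': np.float64(0.0), 'qpos': array([-1.205,  0.522, -0.036,  1.6  ,  0.021,  1.021, -0.113]), 'qd': array([ 0.001, -0.   , -0.001,  0.003,  0.002, -0.001, -0.   ]), 'joint_efforts': array([ 0.0000e+00, -9.2709e+01,  1.9800e+00, -3.6995e+01,  1.8000e-02,
        8.0000e-03,  0.0000e+00]), 'position': array([0.264, 0.566, 0.303]), 'tool_rot': array([-3.14 ,  0.   ,  2.706]), 'force': array([ 0.06 , -0.197,  0.321]), 'moment': array([-0.004, -0.018,  0.019]), 'finger_force': np.float64(0.0), 'grip_width': np.float64(0.085)} 0.0726
scene [[348.4, 0.0, 258.2], [0.0, 348.4, 192.7], [0.0, 0.0, 1.0]] [[0.488, 0.873, -0.009], [0.712, -0.404, -0.575], [-0.505, 0.274, -0.818]] [-0.087, -0.335, 1.292]
uv_torch 0.95 [ 0.546 -0.458  0.017] [171. 284.]
uv_torch 0.83 [ 0.521 -0.297  0.043] [223. 243.]
uv_torch 0.65 [ 0.308 -0.324  0.013] [184. 195.]
uv_torch 0.58 [ 0.342 -0.62   0.013] [ 87. 249.]
work_torch 0.88 [ 0.562 -0.157  0.041] [277. 232.]
seat 0.96 [0.581 0.232 0.044] [394. 179.]
top [[445.2, 0.0, 260.8], [0.0, 445.2, 199.2], [0.0, 0.0, 1.0]] [[-0.02, -1.0, 0.001], [-0.986, 0.02, -0.167], [0.167, -0.004, -0.986]] [-0.146, 0.448, 1.496]
uv_torch 0.82 [ 0.303 -0.324  0.009] [311. 240.]
uv_torch 0.59 [ 0.342 -0.617  0.014] [395. 227.]
uv_torch 0.54 [ 0.522 -0.303  0.042] [303. 176.]
work_torch 0.6 [ 0.56  -0.16   0.045] [262. 166.]
seat 0.97 [0.574 0.232 0.042] [149. 164.]
```

View pics/scene0.png

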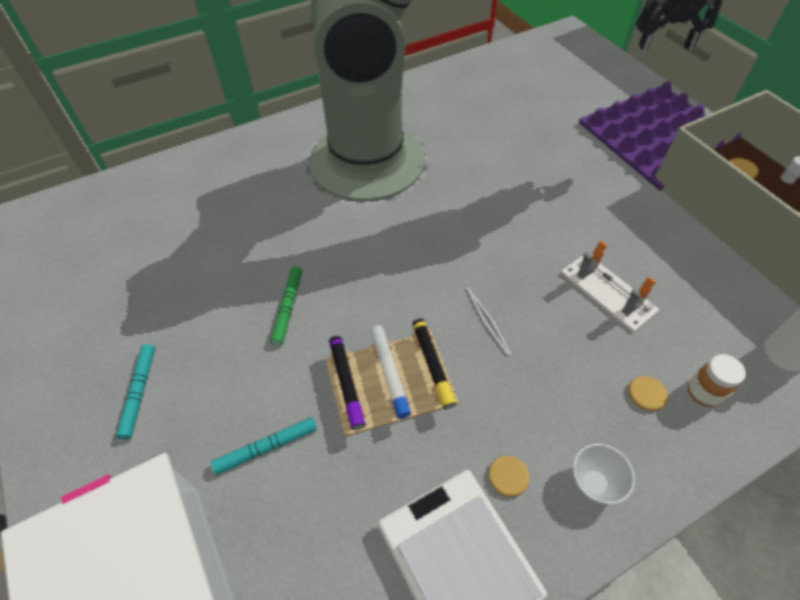

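View pics/top0.png

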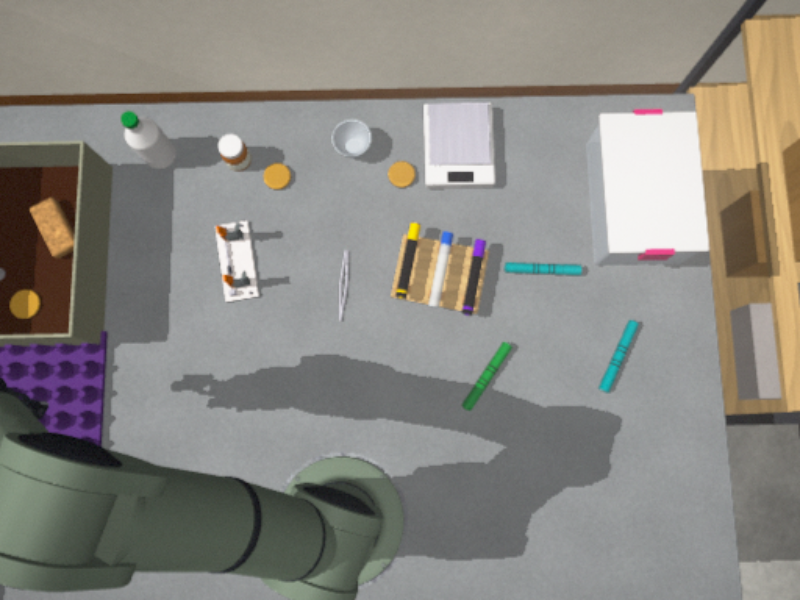

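Candidates for the UV torch in the scene picture (512x384 pixels):
- Violet-headed rod at (223,243)
- Yellow-headed rod at (277,232)
- Clear tube with blue stopper at about (250,237)
- Green rod at (184,195)
- Turquoise rods at (87,249) and (171,284)

I choose the violet head, in the rest's right-hand bay. The clip is at (394,179), with its orange jaw on the world +y side.

```bash
cat > h.py <<'E'
from workcell import bot
import cv2,numpy as np
def ray(p,uv,z):
    d=p["R"].T@np.linalg.inv(p["intrinsics"])@np.array([*uv,1.]);c=-p["R"].T@p["t"]
    return c+d*(z-c[2])/d[2]
def comps(m,amin=4):
    n,l,s,c=cv2.connectedComponentsWithStats(m.astype(np.uint8))
    return [(s[i,4],c[i]) for i in range(1,n) if s[i,4]>=amin]
E
python3 - <<'E'
from h import *
out=[]
for n,(x,y) in(("scene",(223,243)),("top",(303,176))):
    p=bot.grab_frame(n)
    for q,z in(("uv_torch",.044),("work_torch",.044),("jaw",.06)):
        for d in bot.trace(q,p)[:4]:
            m=d["region"]
            v,u=np.nonzero(m)
            P=np.array([ray(p,a,z)[:2] for a in zip(u,v)]);c=P.mean(0);w,V=np.linalg.eigh(np.cov((P-c).T));a=V[:,1]*np.sign(V[0,1]);pr=(P-c)@a
            print(n,q,round(d["conf"],2),(int(u.mean()),int(v.mean())),len(u),"mid",(c+a*(pr.min()+pr.max())/2).round(3),"yaw",np.arctan2(a[1],a[0]).round(3),"len",np.ptp(pr).round(3))
            if q=="jaw": print([(s,cc.round(1),ray(p,cc,.07).round(3)) for s,cc in comps(m)])
    h=cv2.cvtColor(p["img"],cv2.COLOR_RGB2HSV)
    org=(h[...,0]<14)&(h[...,1]>170)&(h[...,2]>90)
    print("orange",[(s,cc.round(1)) for s,cc in comps(org)])
    im=p["img"][:,:,::-1]
    cx,cy=(394,179) if n=="scene" else (152,167)
    a=[cv2.resize(im[Y-37:Y+38,X-50:X+50],(400,300),interpolation=cv2.INTER_CUBIC) for X,Y in((x,y),(cx,cy))]
    out.append(np.hstack(a))
cv2.imwrite("pics/crop1.png",np.vstack(out))
E
```

```text
scene uv_torch 0.88 (183, 195) 457 mid [ 0.325 -0.328] yaw -0.615 len 0.176
scene uv_torch 0.73 (222, 245) 554 mid [ 0.52  -0.301] yaw -0.215 len 0.18
scene uv_torch 0.68 (86, 250) 597 mid [ 0.363 -0.612] yaw -0.469 len 0.172
scene uv_torch 0.58 (168, 285) 711 mid [ 0.559 -0.46 ] yaw 1.525 len 0.166
scene work_torch 0.67 (277, 231) 534 mid [ 0.559 -0.156] yaw -0.215 len 0.178
scene jaw 0.47 (397, 175) 261 mid [0.579 0.237] yaw 0.091 len 0.152
[(np.int32(79), array([383.3, 160.4]), array([0.525, 0.232, 0.07 ])), (np.int32(85), array([393.1, 179.9]), array([0.594, 0.207, 0.07 ])), (np.int32(91), array([413.5, 183.6]), array([0.632, 0.249, 0.07 ])), (np.int32(6), array([411.5, 194. ]), array([0.656, 0.218, 0.07 ]))]
orange [(np.int32(341), array([290.7,  21.2])), (np.int32(43), array([382.8, 160.7])), (np.int32(50), array([413.4, 183.5]))]
top uv_torch 0.62 (302, 176) 379 mid [ 0.52  -0.301] yaw -0.216 len 0.174
top uv_torch 0.62 (310, 240) 369 mid [ 0.299 -0.321] yaw -0.621 len 0.168
top uv_torch 0.61 (347, 171) 351 mid [ 0.534 -0.455] yaw 1.512 len 0.173
top uv_torch 0.55 (395, 227) 362 mid [ 0.336 -0.609] yaw -0.481 len 0.17
top work_torch 0.92 (260, 166) 344 mid [ 0.559 -0.157] yaw -0.225 len 0.173
top jaw 0.6 (145, 171) 108 mid [0.568 0.244] yaw 0.18 len 0.142
[(np.int32(22), array([141.2, 148. ]), array([0.626, 0.253, 0.07 ])), (np.int32(86), array([146.2, 177.1]), array([0.523, 0.234, 0.07 ]))]
orange [(np.int32(7), array([140.4, 147.3])), (np.int32(5), array([143.2, 147.8])), (np.int32(5), array([145.8, 179.6]))]
```

View pics/crop1.png

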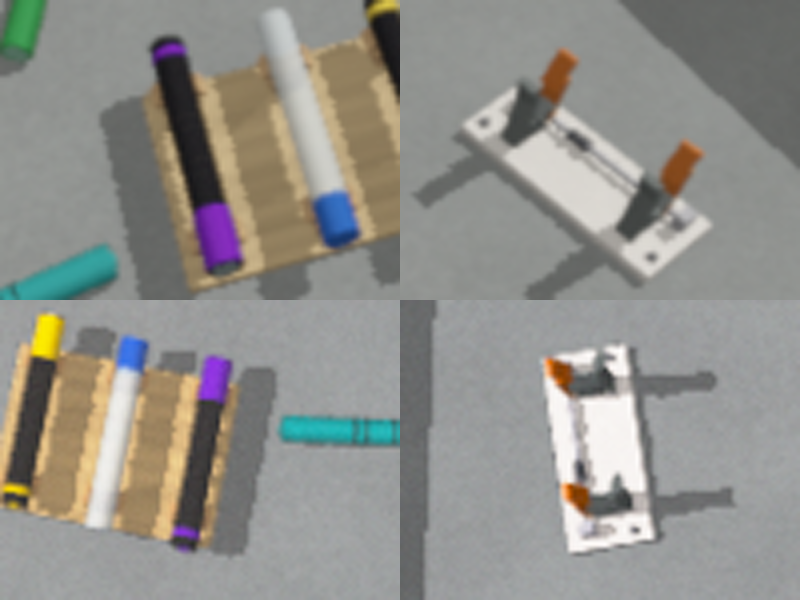

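The crop confirms the choice. The violet-headed black rod has its middle at (0.520,-0.301) and yaw -0.216, and both cameras agree. The clip is near (0.577,0.232), yaw about 0.16, with the orange jaw on +y. I'll go over the clip first for a closer look on the way.

```bash
cat >> h.py <<'E'
from scipy.spatial.transform import Rotation as Ro
def tool():
    o=bot.observe();return np.array(o["position"]),Ro.from_euler("xyz",o["tool_rot"]),o
def to(pos,yaw):
    p,R,o=tool();print("at",p.round(4),np.round(o["tool_rot"],3),"F",np.round(o["force"],1),"w",round(float(o["grip_width"]),4),"t",o["clock"],"shift",(R.inv().apply(np.array(pos)-p)*1000).round(1),
      "turn",(R.inv()*Ro.from_euler("xyz",[np.pi,0,yaw])).as_rotvec().round(3))
def wrist():
    p,R,o=tool();f=bot.grab_frame("wrist");T=np.array(f["tool_from_camera"])
    M=R.as_matrix()@T[:3,:3];f["R"]=M.T;f["t"]=-M.T@(p+R.as_matrix()@T[:3,3]);return f
E
python3 -m jog '[[[-42.5,-17,0,0,0,0,1],[-42.5,-17,0,0,0,0,1],[-42.5,-17,0,0,0,0,1],[-42.5,-17,0,0,0,0,1],[-42.5,-17,0,0,0,0,1]]]' 40
python3 -m jog '[[[-42.5,-17,0,0,0,0,1],[-42.5,-17,0,0,0,0,1],[-42.5,-17,0,0,0,0,1],[-42.5,-17,0,0,0,0,1],[0,0,0,0,0,0,1]]]'
python3 - <<'E'
from h import *
to([.577,.232,.303],3.30)
f=wrist();print(f["tool_from_camera"])
cv2.imwrite("pics/w1.png",f["img"][:,:,::-1])
for d in bot.spot_point("seat",f)[:2]:print(d)
for d in bot.trace("jaw",f)[:2]:print(d["conf"],[(s,c.round(1),ray(f,c,.07).round(3)) for s,c in comps(d["region"],20)])
E
```

```text
clock: 1.3
position: [0.4217, 0.3983, 0.3041]
tool_rot: [3.141, 0.0, 2.706]
force: [0.5, 0.0, 0.5]
grip_width: 0.0855
finger_force: 0.0
clock: 1.8
position: [0.5499, 0.2605, 0.3039]
tool_rot: [-3.14, 0.003, 2.698]
force: [-0.6, 0.9, -1.0]
grip_width: 0.0855
finger_force: 0.0
at [0.5499 0.2605 0.3039] [-3.140e+00  3.000e-03  2.698e+00] F [-0.6  0.9 -1. ] w 0.0855 t 1.8 shift [-36.7 -14.1   1. ] turn [-0.002  0.002 -0.602]
[[ 1.32169507e-03 -9.64974714e-01 -2.62339579e-01  6.67953410e-02]
 [ 9.99998821e-01  1.07017232e-03  1.10164195e-03  8.47571402e-04]
 [-7.82308070e-04 -2.62340726e-01  9.64974990e-01 -7.03346407e-02]
 [ 0.00000000e+00  0.00000000e+00  0.00000000e+00  1.00000000e+00]]
{'xyz': [0.5789, 0.2358, 0.0452], 'conf': 0.88}
0.8 [(np.int32(1101), array([253.9, 190.5]), array([0.566, 0.253, 0.07 ]))]
```

View pics/w1.png

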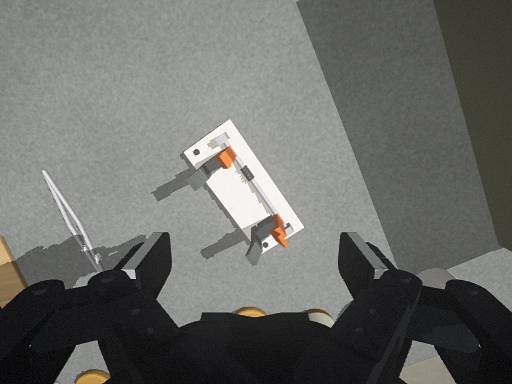

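The wrist picture shows the clip at about (245,190), with both orange arms at (228,157) and (280,230). The plate corners are near (232,120), (183,153) and (304,227). Next I'll fit the plate edges and the orange arms for the clip's yaw and centre.

```bash
python3 - <<'E'
from h import *
f=wrist();h=cv2.cvtColor(f["img"],cv2.COLOR_RGB2HSV)
org=(h[...,0]<14)&(h[...,1]>150)&(h[...,2]>90)
for s,c in comps(org,30): print("or",s,c.round(1),ray(f,c,.07).round(3))
w=((h[...,1]<25)&(h[...,2]>205)).astype(np.uint8);w[:, :170]=0;w[:,320:]=0;w[270:]=0;w[:110]=0
v,u=np.nonzero(w);P=np.array([ray(f,a,.010)[:2]*1000 for a in zip(u,v)],np.float32)
print(len(u),u.min(),u.max(),v.min(),v.max(),cv2.minAreaRect(P))
# predicted features for candidate seat pose
for pos,yaw in(((.578,.234),.16),((.578,.234),.2)):
    c,s=np.cos(yaw),np.sin(yaw)
    for q in((-55,15,86),(55,15,86),(-55,-24,85),(55,-24,85),(-55,19,16),(55,19,16)):
        q=np.array(q)/1000;X=np.array([pos[0]+c*q[0]-s*q[1],pos[1]+s*q[0]+c*q[1],q[2]])
        a=f["intrinsics"]@(f["R"]@X+f["t"]);print(yaw,q,(a[:2]/a[2]).round(1))
y0,y1,x0,x1=105,275,150,350
cv2.imwrite("pics/w2.png",cv2.resize(f["img"][y0:y1,x0:x1,::-1],None,fx=3.5,fy=3.5,interpolation=cv2.INTER_CUBIC))
E
```

```text
or 195 [223.9 162.9] [0.519 0.243 0.07 ]
or 181 [276.5 237.9] [0.625 0.26  0.07 ]
4609 181 299 125 257 ((576.848388671875, 235.58932495117188), (178.440185546875, 74.30300903320312), 9.189687728881836)
0.16 [-0.055  0.015  0.086] [220.3 168.8]
0.16 [0.055 0.015 0.086] [277.4 248.1]
0.16 [-0.055 -0.024  0.085] [190.9 188.7]
0.16 [ 0.055 -0.024  0.085] [248.9 264.9]
0.16 [-0.055  0.019  0.016] [229.2 156.7]
0.16 [0.055 0.019 0.016] [275.8 222.9]
0.2 [-0.055  0.015  0.086] [218.3 169.5]
0.2 [0.055 0.015 0.086] [278.7 246.7]
0.2 [-0.055 -0.024  0.085] [189.8 190.6]
0.2 [ 0.055 -0.024  0.085] [251.  264.6]
0.2 [-0.055  0.019  0.016] [227.5 157.2]
0.2 [0.055 0.019 0.016] [276.8 221.6]
```

View pics/w2.png

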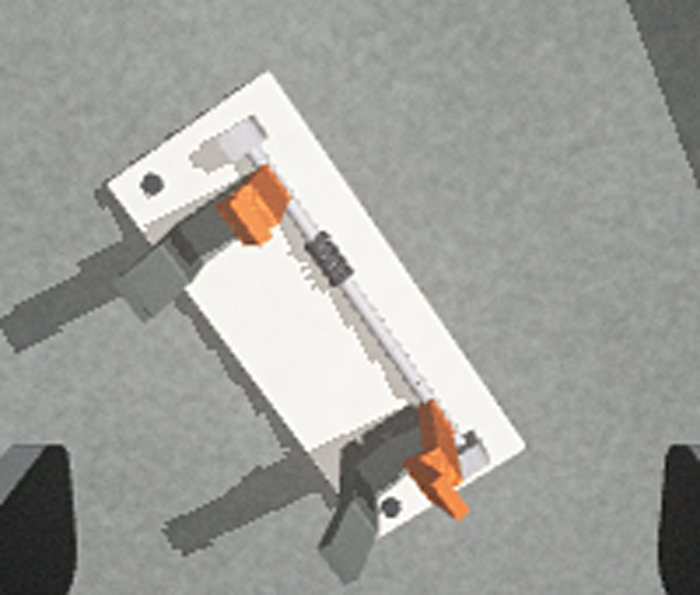

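The clip fit agrees with the predicted hinge bar and prongs, so I take the seat as (0.578,0.234), yaw 0.16. Now I'll move over the UV torch.

```bash
python3 - <<'E'
from h import *
to([.520,-.301,.26],2.926)
E
```

```text
at [0.5455 0.2672 0.3038] [ 3.141e+00 -1.000e-03  2.707e+00] F [-0.6  0.3  0.5] w 0.0854 t 2.0 shift [-216.3 -526.1   43.6] turn [ 0.    -0.001 -0.219]
```

```bash
python3 -m jog '[[[-16.6,-40.5,3,0,0,0,0.7],[-16.6,-40.5,3,0,0,0,0.7],[-16.6,-40.5,3,0,0,0,0.7],[-16.6,-40.5,3,0,0,0,0.7],[-16.6,-40.5,3,0,0,0,0.7]]]' 60 >/dev/null
python3 -m jog '[[[-16.6,-40.5,3,0,0,0,0.7],[-16.6,-40.5,3,0,0,0,0.7],[-16.6,-40.5,3,0,0,0,0.7],[-16.6,-40.5,3,0,0,0,0.7],[-16.6,-40.5,3,0,0,0,0.7]]]' >/dev/null
python3 -m jog '[[[-16.6,-40.5,3,0,0,0,0.7],[-16.6,-40.5,3,0,0,0,0.7],[-16.6,-40.5,3,0,0,-0.11,0.7],[0,0,0,0,0,-0.11,0.7],[0,0,0,0,0,0,0.7]]]'
python3 - <<'E'
from h import *
bot.grab_frame("top")
f=wrist();to([.520,-.301,.26],2.926)
for q in("uv_torch",):
  for d in bot.trace(q,f)[:4]:
    v,u=np.nonzero(d["region"]);P=np.array([ray(f,a,.05)[:2] for a in zip(u,v)]);c=P.mean(0);w,V=np.linalg.eigh(np.cov((P-c).T));a=V[:,1]*np.sign(V[0,1]);pr=(P-c)@a
    print(d["conf"],(int(u.mean()),int(v.mean())),"mid",(c+a*(pr.min()+pr.max())/2).round(3),c.round(3),"yaw",np.arctan2(a[1],a[0]).round(3),np.ptp(pr).round(3))
for d in bot.spot_point("uv_torch",f)[:3]:print(d)
cv2.imwrite("pics/w3.png",f["img"][:,:,::-1])
E
```

```text
clock: 3.5
position: [0.5195, -0.3018, 0.2647]
tool_rot: [3.141, -0.0, 2.928]
force: [0.2, 0.4, 0.1]
grip_width: 0.0601
finger_force: 0.0
at [ 0.5199 -0.3004  0.265 ] [3.141 0.    2.925] F [ 0.8 -0.3  1.2] w 0.0599 t 3.6 shift [-0.2 -0.6  5. ] turn [ 0.001  0.    -0.001]
0.85 (128, 218) mid [ 0.534 -0.442] [ 0.534 -0.442] yaw 1.515 0.161
0.8 (164, 26) mid [ 0.362 -0.348] [ 0.363 -0.349] yaw -0.664 0.053
0.58 (253, 172) mid [ 0.521 -0.3  ] [ 0.515 -0.299] yaw -0.214 0.172
{'xyz': [0.5448, -0.4589, 0.0161], 'conf': 0.81}
{'xyz': [0.5229, -0.3022, 0.0463], 'conf': 0.71}
```

View pics/w3.png

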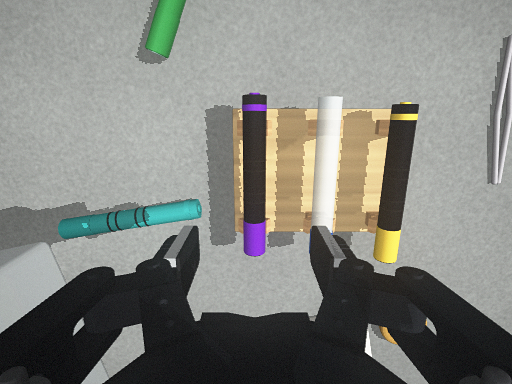

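The violet-headed torch lies at (254,175), upright in the picture and centred between the fingers. Its middle is at (0.521,-0.300), so I'll descend.

```bash
python3 -m jog '[[[-1,0,40,0,0,0,0.7],[0,0,40,0,0,0,0.7],[0,0,40,0,0,0,0.7],[0,0,30,0,0,0,0.7],[0,0,13,0,0,0,0.7]]]'
python3 -m jog '[[[0,0,0,0,0,0,0.7],[0,0,0,0,0,0,0.7]]]'
python3 - <<'E'
from h import *
to([.521,-.3005,.101],2.926)
E
```

```text
clock: 4.2
position: [0.5199, -0.3006, 0.0995]
tool_rot: [3.141, -0.003, 2.926]
force: [-0.6, 1.0, -0.1]
grip_width: 0.0597
finger_force: 0.0
clock: 4.4
position: [0.521, -0.3022, 0.1032]
tool_rot: [-3.141, 0.001, 2.926]
force: [-0.1, -0.0, 1.3]
grip_width: 0.0598
finger_force: 0.0
at [ 0.521  -0.3022  0.1032] [-3.141e+00  1.000e-03  2.926e+00] F [-0.1 -0.   1.3] w 0.0598 t 4.4 shift [0.4 1.6 2.2] turn [-0.     0.001 -0.   ]
```

```bash
python3 -m jog '[[[0,0,1,0,0,0,0.1],[0,0,0,0,0,0,0.1],[0,0,0,0,0,0,0.1],[0,0,0,0,0,0,0.1],[0,0,0,0,0,0,0.1]]]' 60
python3 -m jog '[[[0,0,0,0,0,0,0.1],[0,0,-10,0,0,0,0.1],[0,0,-20,0,0,0,0.1],[0,0,-20,0,0,0,0.1],[0,0,0,0,0,0,0.1]]]'
```

```text
clock: 4.9
position: [0.521, -0.3016, 0.1022]
tool_rot: [3.141, 0.001, 2.926]
force: [-0.8, 6.8, 13.2]
grip_width: 0.0224
finger_force: 58.1
clock: 5.4
position: [0.5213, -0.3031, 0.154]
tool_rot: [-3.14, 0.004, 2.925]
force: [0.5, -0.3, -0.8]
grip_width: 0.0219
finger_force: 59.0
```

Gripped and lifted. I'll raise it further and check how it's held.

```bash
python3 -m jog '[[[0,0,-30,0,0,0,0.1],[0,0,-30,0,0,0,0.1],[0,0,-25,0,0,0,0.1],[0,0,0,0,0,0,0.1],[0,0,0,0,0,0,0.1]]]'
python3 - <<'E'
from h import *
f=wrist();to([.578,.234,.24],.16+np.pi)
cv2.imwrite("pics/w4.png",f["img"][:,:,::-1])
g=bot.grab_frame("scene")
p,R,o=tool()
for d in bot.spot_point("uv_torch",f)[:4]+bot.spot_point("uv_torch",g)[:5]:
  print(round(d["conf"],2),np.round(d["xyz"],3),(R.inv().apply(np.array(d["xyz"])-p)*1000).round(1))
E
```

```text
clock: 5.9
position: [0.5202, -0.3022, 0.2359]
tool_rot: [-3.141, 0.0, 2.926]
force: [-0.4, -0.3, -2.1]
grip_width: 0.0221
finger_force: 59.0
at [ 0.52   -0.302   0.2352] [ 3.141e+00 -1.000e-03  2.926e+00] F [-0.6  0.1 -2. ] w 0.0221 t 5.95 shift [ 58.1 536.   -4.7] turn [ 0.    -0.001 -0.376]
0.7 [ 0.52 -0.3   0.18] [ 0.8  2.1 55.3]
0.65 [ 0.545 -0.461  0.011] [ -59.2 -150.3  223.9]
0.95 [ 0.546 -0.459  0.016] [ -58.9 -147.6  218.3]
0.81 [ 0.343 -0.619  0.009] [ 104.4 -348.   225.8]
0.74 [ 0.514 -0.302  0.179] [ 5.5 -1.5 55.9]
0.54 [ 0.306 -0.326  0.011] [203.7 -69.8 223.8]
```

View pics/w4.png

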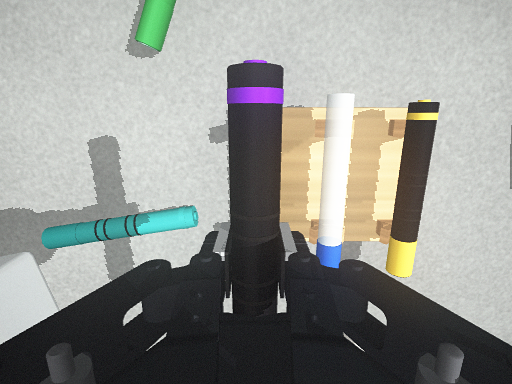

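The torch is held square at its middle: the violet ring shows at (255,95) and the rod runs straight down the picture. Its centre is about 56 mm ahead of the TCP. Carrying it to above the clip now.

```bash
python3 -m jog '[[[4.5,41.2,0,0,0,0,0.1],[4.5,41.2,0,0,0,0,0.1],[4.5,41.2,0,0,0,0,0.1],[4.5,41.2,0,0,0,0,0.1],[4.5,41.2,0,0,0,0,0.1]]]' >/dev/null
python3 -m jog '[[[4.5,41.2,0,0,0,0,0.1],[4.5,41.2,0,0,0,0,0.1],[4.5,41.2,0,0,0,0,0.1],[4.5,41.2,0,0,0,0,0.1],[4.5,41.2,0,0,0,0,0.1]]]' >/dev/null
python3 -m jog '[[[4.5,41.2,0,0,0,0,0.1],[4.5,41.2,0,0,0,0,0.1],[4.5,41.2,0,0,0,-0.125,0.1],[0,0,0,0,0,-0.125,0.1],[0,0,0,0,0,-0.125,0.1]]]' >/dev/null
python3 -m jog '[[[0,0,0,0,0,0,0.1],[0,0,0,0,0,0,0.1]]]'
python3 - <<'E'
from h import *
f=wrist();g=bot.grab_frame("top");to([.578,.234,.19],.16+np.pi)
for n,q in(("w",f),("top",g)):
  for d in bot.spot_point("seat",q)[:1]:print(n,d)
s=bot.grab_frame("scene")
for d in bot.spot_point("uv_torch",s)+bot.spot_point("seat",s)[:1]:print(round(d["conf"],2),np.round(d["xyz"],3))
cv2.imwrite("pics/w5.png",np.vstack([cv2.resize(f["img"][60:,:,::-1],(474,300)),cv2.resize(s["img"][100:230,300:500,::-1],(474,300))]))
E
```

```text
clock: 7.8
position: [0.5779, 0.2331, 0.2354]
tool_rot: [-3.141, -0.001, -2.987]
force: [-0.4, -0.2, -0.9]
grip_width: 0.0223
finger_force: 59.2
at [0.5779 0.2332 0.2356] [-3.141 -0.    -2.986] F [ 0.2 -0.3 -1.9] w 0.0222 t 7.9 shift [-0.3  0.8 45.6] turn [-0.    -0.    -0.004]
top {'xyz': [0.5744, 0.2326, 0.0438], 'conf': 0.8}
0.91 [0.577 0.237 0.179]
0.91 [ 0.308 -0.329  0.011]
0.81 [ 0.542 -0.463  0.016]
0.66 [ 0.341 -0.617  0.012]
0.57 [0.579 0.229 0.042]
```

View pics/w5.png

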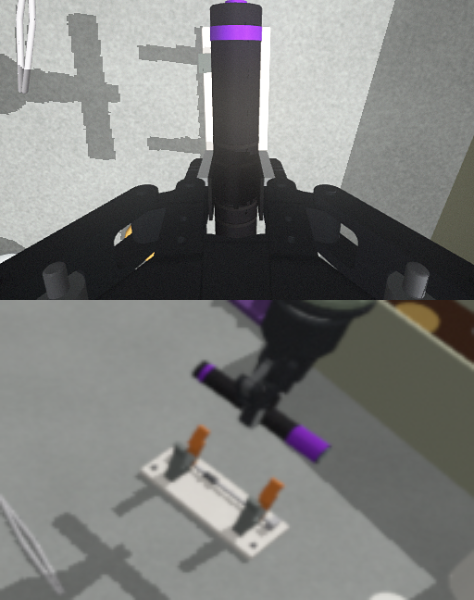

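The torch hangs parallel over the clip: in the wrist crop the white plate shows evenly either side of the rod, and the TCP is within 1 mm of the fitted seat. Now I'll lower it to the mouth.

```bash
python3 -m jog '[[[0,0,25,0,0,0,0.1],[0,0,25,0,0,0,0.1],[0,0,20,0,0,0,0.1],[0,0,0,0,0,0,0.1],[0,0,0,0,0,0,0.1]]]'
python3 -m jog '[[[0,0,5,0,0,0,0.1],[0,0,5,0,0,0,0.1],[0,0,5,0,0,0,0.1],[0,0,5,0,0,0,0.1],[0,0,0,0,0,0,0.1]]]'
```

```text
clock: 8.65
position: [0.5781, 0.2336, 0.1664]
tool_rot: [-3.142, 0.0, -2.983]
force: [0.8, -0.5, -0.6]
grip_width: 0.0216
finger_force: 59.2
clock: 9.15
position: [0.5776, 0.2333, 0.1451]
tool_rot: [-3.141, -0.001, -2.982]
force: [1.5, -0.1, -0.9]
grip_width: 0.0222
finger_force: 59.2
```

```bash
python3 -m jog '[[[0,0,4,0,0,0,0.1],[0,0,4,0,0,0,0.1],[0,0,4,0,0,0,0.1],[0,0,4,0,0,0,0.1],[0,0,0,0,0,0,0.1]]]'
python3 -m jog '[[[0,0,4,0,0,0,0.1],[0,0,4,0,0,0,0.1],[0,0,4,0,0,0,0.1],[0,0,4,0,0,0,0.1],[0,0,0,0,0,0,0.1]]]'
```

```text
clock: 9.65
position: [0.5781, 0.233, 0.1294]
tool_rot: [-3.141, -0.0, -2.983]
force: [1.6, -3.4, -0.5]
grip_width: 0.0222
finger_force: 59.4
clock: 10.15
position: [0.5777, 0.2328, 0.1129]
tool_rot: [-3.141, -0.001, -2.983]
force: [1.8, -4.3, -6.0]
grip_width: 0.0221
finger_force: 59.0
```

```bash
python3 -m jog '[[[0,0,3,0,0,0,0.1],[0,0,3,0,0,0,0.1],[0,0,3,0,0,0,0.1],[0,0,2,0,0,0,0.1],[0,0,0,0,0,0,0.1]]]'
python3 - <<'E'
from h import *
s=bot.grab_frame("scene")
to([.578,.234,.101],.16+np.pi)
for d in bot.spot_point("uv_torch",s):print(round(d["conf"],2),np.round(d["xyz"],3))
E
```

```text
clock: 10.65
position: [0.5777, 0.2336, 0.103]
tool_rot: [3.142, -0.0, -2.982]
force: [-2.8, -3.0, 4.1]
grip_width: 0.022
finger_force: 60.1
at [0.5777 0.2337 0.103 ] [ 3.141 -0.    -2.982] F [-2.7 -3.1  4.5] w 0.022 t 10.7 shift [-0.4  0.3  2. ] turn [ 0.    -0.    -0.001]
0.8 [ 0.544 -0.46   0.015]
0.65 [ 0.342 -0.617  0.011]
0.63 [ 0.306 -0.326  0.01 ]
0.5 [0.575 0.234 0.046]
```

The upward force of 4.5 N and the network's height of 46 mm say it is seated. I'll press 2 mm more, then let go.

```bash
python3 -m jog '[[[0,0,1,0,0,0,0.1],[0,0,1,0,0,0,0.1],[0,0,0,0,0,0,0.1],[0,0,0,0,0,0,0.1]]]'
python3 -m jog '[[[0,0,-2,0,0,0,0.6],[0,0,0,0,0,0,0.6],[0,0,0,0,0,0,0.6],[0,0,0,0,0,0,0.6],[0,0,0,0,0,0,0.6]]]'
```

```text
clock: 11.15
position: [0.5778, 0.2336, 0.1027]
tool_rot: [3.141, 0.0, -2.982]
force: [-14.1, -6.5, 37.3]
grip_width: 0.0217
finger_force: 63.8
clock: 11.65
position: [0.5778, 0.2336, 0.1027]
tool_rot: [3.142, -0.0, -2.982]
force: [-0.1, -0.0, -0.2]
grip_width: 0.0509
finger_force: 0.0
```

Pressed hard home with 37 N, then released. Now straight up and check.

```bash
python3 -m jog '[[[0,0,-10,0,0,0,0.6],[0,0,-25,0,0,0,0.6],[0,0,-40,0,0,0,0.6],[0,0,-50,0,0,0,0.6],[0,0,-40,0,0,0,0.6]]]'
python3 -m jog '[[[40,0,0,0,0,0,0.6],[40,0,0,0,0,0,0.6],[40,0,0,0,0,0,0.6],[0,0,0,0,0,0,0.6],[0,0,0,0,0,0,0.6]]]'
python3 - <<'E'
from h import *
s=bot.grab_frame("scene");f=wrist()
for q in(s,f):
  for n in("uv_torch","seat","work_torch"):
    for d in bot.spot_point(n,q):print(n,round(d["conf"],2),np.round(d["xyz"],3))
cv2.imwrite("pics/end.png",np.vstack([cv2.resize(f["img"][:,:,::-1],(400,300)),cv2.resize(s["img"][130:230,330:463,::-1],(400,300),interpolation=cv2.INTER_CUBIC)]))
E
```

```text
clock: 12.15
position: [0.5779, 0.2335, 0.2713]
tool_rot: [3.141, 0.002, -2.983]
force: [0.8, 0.1, -0.1]
grip_width: 0.0511
finger_force: 0.0
clock: 12.65
position: [0.4593, 0.2146, 0.269]
tool_rot: [3.141, 0.001, -2.982]
force: [0.7, -0.7, 0.4]
grip_width: 0.0512
finger_force: 0.0
uv_torch 0.96 [ 0.545 -0.46   0.014]
uv_torch 0.87 [ 0.345 -0.62   0.014]
uv_torch 0.86 [0.58  0.233 0.048]
uv_torch 0.81 [ 0.306 -0.328  0.015]
seat 0.56 [0.58  0.233 0.046]
work_torch 0.9 [ 0.564 -0.156  0.046]
uv_torch 0.71 [0.576 0.231 0.048]
seat 0.83 [0.578 0.235 0.047]
```

View pics/end.png

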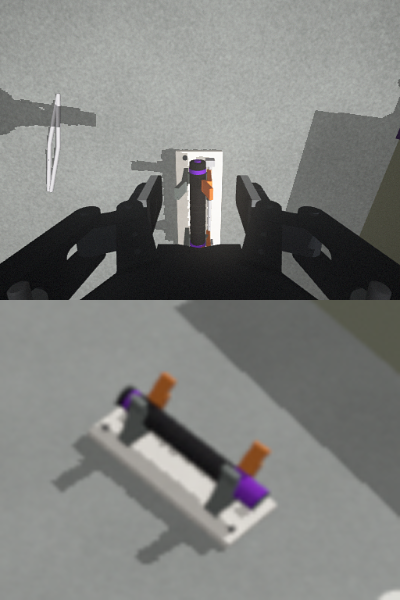

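The torch lies in both forks: the violet head is at the lower right, with the grey prongs in front and the orange arms behind. I'll check jaw closure by comparing the orange arms' tip pixels with the start picture.

```bash
python3 - <<'E'
from h import *
a=cv2.imread("pics/scene0.png")
s=cv2.resize(bot.grab_frame("scene")["img"][:,:,::-1],(800,600))
for im in(a,s):
    h=cv2.cvtColor(im,cv2.COLOR_BGR2HSV);m=(h[...,0]<14)&(h[...,1]>170)&(h[...,2]>90);m[:220]=0;m[330:]=0;m[:,:540]=0;m[:,680:]=0
    n,l,st,c=cv2.connectedComponentsWithStats(m.astype(np.uint8))
    for i in range(1,n):
        if st[i,4]>15:
            v,u=np.nonzero(l==i);t=v<v.min()+6;print(st[i].tolist(),"tip",u[t].mean().round(1),v.min())
to([.5,.2,.3],3.3)
E
```

```text
[594, 243, 11, 18, 100] tip 600.5 243
[641, 279, 12, 18, 112] tip 648.6 279
[594, 243, 11, 16, 90] tip 600.5 243
[641, 279, 12, 14, 90] tip 648.6 279
at [0.4596 0.2144 0.2677] [-3.141 -0.    -2.983] F [ 0.6  0.3 -0.2] w 0.0512 t 13.1 shift [-37.6 -20.6 -32.3] turn [-0.    -0.     0.001]
```

The jaw tips are exactly where they were at the start, so the jaw is closed. Handing in.

```bash
python3 -c "
from workcell import bot
print(bot.job_done())"
```

```text
the job is handed in; nothing more can be done
None
```

The UV torch was pressed into its clip with the gripper and let go, the pictures show it seated with the jaw closed and the yellow-headed torch where it was, and I handed the job in at about 13 s; no verdict was returned.

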